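Ready the spice station for weighing

ROBOT

A 6-joint arm with a two-finger parallel gripper is mounted at the origin on the work surface. World frame = base frame: x ahead of the robot, y to its left, z up, the work surface at z = 0. Lengths are in m, angles in rad, forces in N, time in s.
With the tool pointing down it reaches from about 0.4 to 0.825 m from the base axis. Payload 7 kg.
Tool frame: the origin (TCP) lies midway between the tips of the shut fingers; the grasp point (between the pads) lies 19 mm behind it; z points along the fingers, y is the line along which they close (so a half turn about z gives the same grasp; the last joint's range is limited). The gripper opens to 85 mm and grips with 20 to 120 N. Pads are 22 mm wide; open, the fingers measure 114 mm over their backs; the gripper's body (76 mm by 85 mm) begins 54 mm behind the grasp point. The pads swing forward as they close: fully open they stand 13 mm farther back than shut.
Start: joints at [1.6, 0.359, 0.012, 0, -1.224, -0.288], TCP at [0.173, 0.652, 0.231] pointing down, gripper open.
Joint ranges: [-3.07, 3.07], [-1.43, 2.12], [-1.02, 1.25], [-3.03, 1.67], [-3.05, -0], [-3.03, 3.03]. Speed limits (rad/s): [2.39, 2.39, 3.01, 3.14, 3.14, 3.14].

INTERFACE

Orientations are given as a unit quaternion [w, x, y, z].
In Python, from bench import arm gives the robot as it stands.
- The arm moves only by the shell command python3 nudge.py 'ROWS' [FORCE]. ROWS is rows parted by semicolons, their numbers by spaces, 1 to 12 of them, each of 7 numbers: dx, dy, dz in m, then a rotation vector rx, ry, rz in rad, then the finger opening in m; each row is the pose to reach, as a shift and turn from the pose commanded when the command began, along the tool's axes at that moment; what a row does not reach only later rows make up. A row lasts 1/10 s, in which the tool goes at most 0.05 m and 0.15 rad, less where a joint would pass 70% of its speed; a pose out of reach is approached as far as the arm can. The fingers move at their own pace and stop on an object; FORCE is the grip in N (left out, the last holds). Time passes only in rows, so rows that do not move let the fingers close. It prints the time, the measured TCP pose, the force, the opening and the grip force at its end.
- arm.get_obs(): the state, without advancing time (a new reading comes with each control period).
- arm.get_image(name): name is "scene" or "side" or "wrist"; returns a dict with "frame" (384x512x3 uint8, blue, green, red), "intrinsics" (3x3 intrinsics, pixels), "k1" (the pictures are not rectified: a ray, as slopes to the right and down, at radius r is drawn at 1 + k1 r^2 times it, then the intrinsics apply), "pose" (4x4, takes a point from camera to world coordinates). Camera axes: x right, y down, z forward; pixel columns grow to the right and rows downward; lengths in m; the calibration is good to about 2 mm. A picture is of the moment at which its call begins. There is no depth.
- arm.close_job(): hands the job in; it is judged then, once.
The state is a dict: "clock": time; "qpos": joint angles; "joint_vel": joint speeds; "effort": joint torques, N m; "position": TCP position; "tcp_rot": TCP orientation; "ft_force": force on the tool from outside, world axes, zero at the start; "torque": the same for the moment, N m; "width": finger opening in m; "finger_force": force on a finger pad.
Only numpy, scipy, OpenCV 4.12 (cv2) and the standard library are available. Lean on these libraries where they do the work, as an engineer would, in place of code of your own. Each camera call takes 0.05 s, during which the arm holds its last target. There are 200 camera calls.

TASK

Get my spice station ready for weighing: first set the coral ramekin down gently in the centre of the kitchen scale's pan and let go of it, then turn the spice carousel until the jar with the coral cap stands at the front, squarely in line with the spoon ledge of the carousel's base. Take a firm hold of the carousel (the knob on its post is made for that) and finish while still holding it there, motionless, so that it cannot turn while I open that jar. All jars stay standing in their hoops, and the racks, pie dish and reamer stay where they are.

Things in the scene. Friction and masses are not known exactly. Their poses are not given: they have to be found in the camera images.
- ramekin: small straight-sided coral ceramic ramekin, open on top, 66 mm across outside at full height, 42 mm tall, wall 4.5 mm, about 160 g; origin at the centre of its underside, z up; loose, stands upright on the counter at the start
- scale: grey plastic mechanical kitchen scale, fixed to the counter, housing 145 x 170 mm and 110 mm tall, a round pan on top and a round blank white dial with a red pointer on its front; origin at the centre of its underside, x out through the dial (roughly away from the robot), z up
- pan_top (a point): centre of the flat upper face of the scale's round grey pan, 132 mm above the counter when empty; the pan is 163 mm across over its rim and has a 4 mm high rounded rim at 76 to 82 mm radius
- scale_pan (a joint): how far the scale's pan has sunk on its spring, m: 0 empty, 0.0125 at its bottom stop; about 0.8 N per mm, so the ramekin alone sinks it about 2 mm
- carousel_base: fixed wooden base of the spice carousel: low disc 176 mm across under the turning deck, with the spoon ledge, an open tray 110 mm wide holding a steel measuring spoon, out of one side to 180 mm from the axis, 16 mm high; origin on the turning axis at the counter, x out along the middle of the ledge (this is the front), z up
- ledge (a point): middle of the visible part of the spoon ledge, on the front centre line, 147 mm from the carousel's axis, 10 mm above the counter
- carousel: turning part: round wooden deck 216 mm across, upper face 30 mm above the counter; six steel wire hoops at 60 degree steps, centres 72 mm from the axis, wire 58 mm above the counter; thin post and knob. Turns endlessly either way on a light bearing (0.03 N m friction, no spring), stays where left. Origin on the vertical axis, 18 mm above the counter, z up, one hoop on x
- knob (a point): middle of the round wooden knob on top of the carousel's post, on the turning axis, 159 mm above the counter; knob 36 mm diameter, from 140 to 177 mm above the counter, straight-sided from 145 to 172 mm; the jars' caps end 125 mm above the counter
- jar_coral: the marked spice jar, the only one with a coral cap: 47 mm diameter, 95 mm tall, about 150 g, standing loose with 2 mm play in one of the carousel's hoops on the deck; origin at the centre of its underside, z up
- jar_white: spice jar like the marked one but with a white cap, in another hoop of the carousel
- jar_black: spice jar like the marked one but with a black cap, in another hoop of the carousel
- jar_wood: spice jar like the marked one but with a pale wooden cap, in another hoop of the carousel
- jar_steel: spice jar like the marked one but with a bare steel cap, in another hoop of the carousel
- jar_green: spice jar like the marked one but with a green cap, in another hoop of the carousel
- rack_low: lower of two stacked round stainless steel air fryer racks, 180 mm across, 60 mm tall on four legs; bystander; origin under its centre
- rack_high: upper air fryer rack, standing on the lower one, its top 121 mm above the counter; bystander
- pie_dish: clear glass pie dish, 225 mm across, 40 mm tall; bystander; origin under its centre
- reamer: wooden citrus reamer lying on the counter, 150 mm long, 44 mm thick at the head; bystander; origin on the counter under its middle, x along it towards the head

How it is judged:
On the way, in this order (a step that is already met when the one before it is completed fails the run):
1. the ramekin stands released and at rest, centred on the scale's pan (horizontal distance between ramekin and pan_top below 0.015 m and angle between ramekin's own z axis and vertical below 0.1 rad and z of ramekin in the frame of pan_top between -0.004 and 0.004 m and contact force between ramekin and scale above 0.5 N and contact force between each of the arm, the fingers and ramekin below 0.1 N and linear speed of ramekin below 0.02 m/s), for 0.3 s.
2. the coral-capped jar stands at the front over the spoon ledge and the gripper holds the carousel still (x of jar_coral in the frame of carousel_base above 0.06 m and y of jar_coral in the frame of carousel_base between -0.01 and 0.01 m and angular speed of carousel below 0.05 rad/s and contact force between the fingers and carousel above 2 N), for 0.3 s.
At the end, for the whole second after the job is handed in: Gripper still holding the carousel (over 2 N), which is still; coral-capped jar at the front, within 10 mm (8 degrees) of the spoon ledge's middle line; all jars upright in their hoops; ramekin released, upright on the scale's pan, within 15 mm of its centre (all of step 1 and all of step 2 and angle between each of jar_coral, jar_white, jar_black, jar_wood, jar_steel, jar_green's own z axis and vertical below 0.15 rad and distance between each of jar_coral, jar_white, jar_black, jar_wood, jar_steel, jar_green and carousel below 0.079 m); the arm keeps its last pose, push and grip.
It fails at once if the ramekin is dropped or pressed onto the scale so hard that the pan sinks more than 10 mm (value of joint scale_pan above 0.01 m).
It fails at once if a jar is tipped or taken out of its hoop (angle between any of jar_coral, jar_white, jar_black, jar_wood, jar_steel, jar_green's own z axis and vertical above 0.35 rad or distance between any of jar_coral, jar_white, jar_black, jar_wood, jar_steel, jar_green and carousel above 0.09 m).
It fails at once if a rack, the pie dish or the reamer is displaced by more than 20 mm (distance of any of rack_low, rack_high, pie_dish, reamer from where it was at the start of the episode above 0.02 m).
It also fails if it takes over 61 s, if anything falls off the work surface, if the arm or the gripper's body presses on something with over 40 N, if the wrist force passes 120 N, or if a joint passes its speed limit or range.

## Working session

There is one attempt and no reset: what is moved stays moved. The work goes in short steps, Python scripts to look and compute and a shell command to move; the robot and the scene stay as the last step left them, time stands still between calls to the robot, and variables do not carry over. Pictures are saved under pics/ and viewed, at most 10 in all, crops included, and the job is handed in when it is done.

```bash
ls; mkdir -p pics; cat > h.py <<'E'
import numpy as np, cv2
from bench import arm
from scipy.spatial.transform import Rotation as R
def ray(im,u,v):
    K=np.array(im["intrinsics"]);T=np.array(im["pose"])
    d=np.array([(u-K[0,2])/K[0,0],(v-K[1,2])/K[1,1]]);s=d.copy()
    for _ in range(30): s=d/(1+im["k1"]*(s@s))
    w=T[:3,:3]@np.array([s[0],s[1],1]);return T[:3,3],w/np.linalg.norm(w)
def onz(im,u,v,z):
    o,d=ray(im,u,v);return o+d*(z-o[2])/d[2]
def tri(*l):
    A=np.zeros((3,3));b=np.zeros(3);rs=[ray(*a) for a in l]
    for o,d in rs:
        P=np.eye(3)-np.outer(d,d);A+=P;b+=P@o
    x=np.linalg.solve(A,b);return x,[np.linalg.norm((np.eye(3)-np.outer(d,d))@(x-o)) for o,d in rs]
def proj(im,p):
    K=np.array(im["intrinsics"]);T=np.array(im["pose"]);c=T[:3,:3].T@(np.array(p)-T[:3,3]);s=c[:2]/c[2]
    s=s*(1+im["k1"]*(s@s));return np.array([K[0,0]*s[0]+K[0,2],K[1,1]*s[1]+K[1,2]])
def totool(p):
    o=arm.get_obs();q=np.array(o["tcp_rot"]);r=R.from_quat(q[[1,2,3,0]])
    return r.inv().apply(np.array(p)-np.array(o["position"]))
E
python3 - <<'E'
from h import *
a=[arm.get_image(n) for n in("scene","side","wrist")]
for n,i in zip("abc",a): print(np.round(i["pose"],3).tolist(),i["k1"])
import pickle;pickle.dump(a,open("im0.pkl","wb"))
cv2.imwrite("pics/a.png",cv2.resize(a[0]["frame"],(768,576)));cv2.imwrite("pics/b.png",cv2.resize(a[1]["frame"],(768,576)))
cv2.imwrite("pics/c.png",a[2]["frame"])
o=arm.get_obs();print(o)
E
```

```text
bench.py
nudge.py
pics
[[-0.22, 0.567, -0.794, 1.696], [0.975, 0.146, -0.166, 0.219], [0.022, -0.811, -0.585, 0.936], [0.0, 0.0, 0.0, 1.0]] -0.06315712104131778
[[-0.951, -0.233, 0.201, 0.336], [-0.307, 0.693, -0.653, 0.925], [0.013, -0.683, -0.731, 1.171], [0.0, 0.0, 0.0, 1.0]] -0.1598487629050639
[[-0.256, -0.923, -0.287, 0.246], [-0.967, 0.245, 0.075, 0.633], [0.001, 0.297, -0.955, 0.374], [0.0, 0.0, 0.0, 1.0]] -0.01716415985924286
{'clock': 0.15, 'qpos': array([ 1.60010478e+00,  3.59217044e-01,  1.12950021e-02, -2.40409249e-04,
       -1.22410828e+00, -2.88079234e-01]), 'joint_vel': array([ 0.00031008, -0.00180084,  0.00205008,  0.0012709 , -0.00059255,
        0.00076186]), 'effort': array([-1.05265211e-03, -5.83879209e+01,  2.93647760e+01,  6.94041431e+00,
       -4.23833379e-03,  1.56497194e-06]), 'position': array([0.17267828, 0.65217378, 0.23059609]), 'tcp_rot': array([ 6.27108633e-04,  9.91635906e-01, -1.29065240e-01, -1.41037356e-05]), 'ft_force': array([-1.10993631, -0.42467924,  0.19308164]), 'torque': array([0.0182066 , 0.02721608, 0.02619423]), 'finger_force': 0.0, 'width': 0.08547414894804606}
```

View pics/a.png

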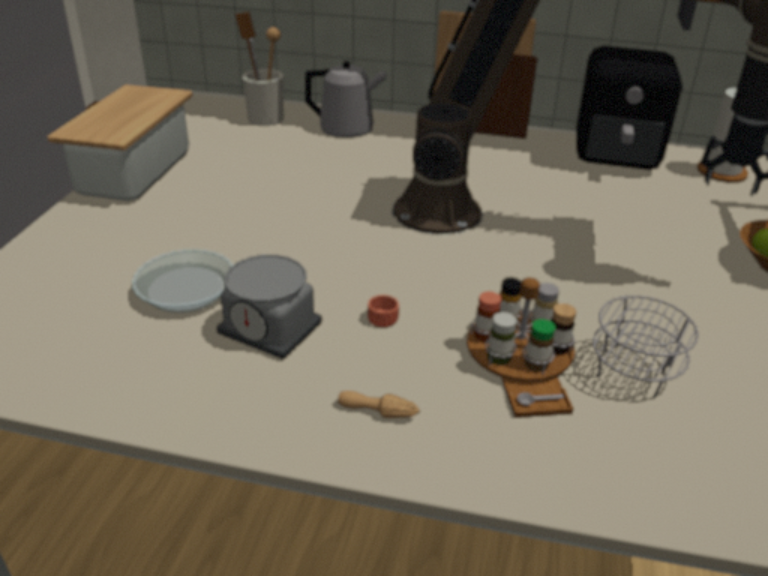

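View pics/b.png

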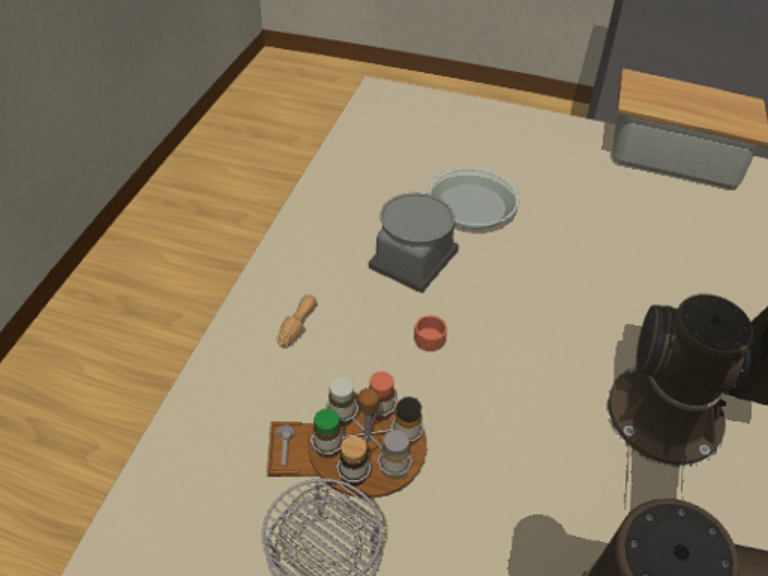

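The scene view shows the ramekin at about (384,310) on the 768-pixel picture, the scale's pan at (265,280), the knob at (529,290), the coral cap at (489,303) and the ledge at (537,395). In the side view the ramekin is at (430,332), the pan at (417,218), the knob at (369,402), the coral cap at (381,386) and the ledge at (288,448).

```bash
cat >> h.py <<'E'
def comps(im,lo,hi,amin=30):
    h=cv2.cvtColor(im["frame"],cv2.COLOR_BGR2HSV);m=cv2.inRange(h,lo,hi)
    if lo[0]<0: m|=cv2.inRange(h,(180+lo[0],lo[1],lo[2]),(180,255,255))
    n,l,s,c=cv2.connectedComponentsWithStats(m)
    return [(s[i].tolist(),c[i].round(1).tolist()) for i in range(1,n) if s[i,4]>=amin],l
E
python3 - <<'E'
from h import *;import pickle
a=pickle.load(open("im0.pkl","rb"))
hs=[cv2.cvtColor(i["frame"],cv2.COLOR_BGR2HSV) for i in a]
S=dict(ram=(384,310),cap=(489,300),knob=(529,287),pan=(265,275),ledge=(525,405),green=(543,328),table=(600,450),deck=(480,355))
D=dict(ram=(430,332),cap=(381,382),knob=(369,400),pan=(417,218),ledge=(275,455),green=(326,420),table=(350,200),deck=(415,455))
for k in S: print(k,hs[0][int(S[k][1]/1.5),int(S[k][0]/1.5)],hs[1][int(D[k][1]/1.5),int(D[k][0]/1.5)])
for i in a[:2]:
    print("coral",comps(i,(-6,110,60),(7,255,255))[0])
    print("knob/wood",comps(i,(8,120,30),(16,255,200),20)[0])
    print("green",comps(i,(50,120,40),(80,255,255),20)[0])
# coarse
E
cat > crop.py <<'E'
from h import *;import pickle
a=pickle.load(open("im0.pkl","rb"))
f=a[1]["frame"][230:390,160:300];g=a[0]["frame"][165:285,290:400]
c=lambda x,w,h:cv2.resize(x,(w,h),interpolation=cv2.INTER_CUBIC)
cv2.imwrite("pics/d.png",np.hstack([c(f,420,480),c(g,380,480)]))
E
python3 crop.py
```

```text
ram [  7 151 123] [  8 148 188]
cap [  7 140 170] [  8 151 188]
knob [ 15 175  86] [ 15 167 139]
pan [ 40   6 118] [ 35  13 122]
ledge [11 81 76] [ 14 165 145]
green [ 70 197 119] [ 66 177 127]
table [ 21  42 164] [ 20  56 182]
deck [ 14 162  77] [ 14 168 132]
coral [([246, 198, 19, 20, 292], [255.0, 207.3]), ([320, 199, 14, 9, 77], [326.1, 203.7])]
knob/wood [([158, 9, 11, 17, 127], [163.0, 16.5]), ([291, 8, 19, 36, 172], [298.3, 21.1]), ([317, 13, 40, 79, 1195], [341.5, 61.7]), ([179, 20, 7, 8, 26], [181.7, 23.2]), ([465, 109, 7, 7, 30], [468.0, 111.8]), ([475, 113, 23, 8, 91], [486.9, 117.5]), ([494, 147, 18, 33, 193], [502.3, 159.1]), ([346, 186, 13, 13, 130], [352.6, 192.0]), ([320, 195, 16, 8, 80], [327.6, 198.1]), ([319, 205, 13, 7, 36], [323.8, 208.3]), ([369, 208, 13, 10, 62], [375.2, 212.9]), ([311, 221, 72, 57, 1574], [350.7, 251.1]), ([227, 266, 44, 12, 127], [249.3, 271.3])]
green [([355, 213, 16, 14, 180], [361.9, 219.3])]
coral [([276, 211, 21, 23, 274], [286.3, 221.8]), ([249, 258, 13, 6, 34], [255.1, 260.4])]
knob/wood [([0, 20, 396, 221, 5056], [177.3, 91.6]), ([413, 46, 99, 43, 1664], [460.4, 66.7]), ([412, 67, 100, 31, 405], [471.1, 85.5]), ([414, 68, 21, 6, 34], [422.8, 70.3]), ([186, 197, 24, 34, 251], [197.6, 212.5]), ([278, 217, 20, 10, 91], [287.4, 222.2]), ([237, 248, 26, 37, 421], [248.3, 264.3]), ([248, 271, 17, 17, 127], [255.4, 280.8]), ([178, 281, 106, 51, 2073], [223.7, 305.9]), ([226, 281, 17, 10, 86], [233.8, 285.9]), ([248, 288, 10, 9, 46], [252.6, 291.1]), ([218, 322, 16, 8, 42], [225.5, 325.0])]
green [([210, 273, 16, 17, 212], [217.3, 280.5])]
```

View pics/d.png

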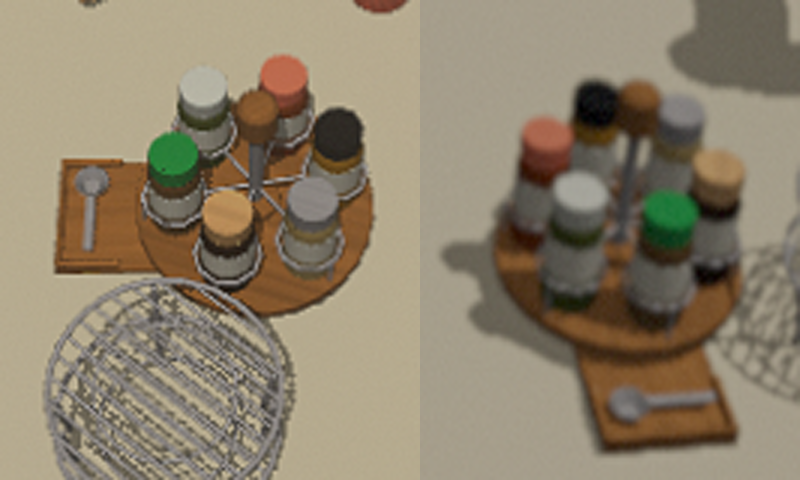

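The crop shows the six caps around the knob. The ledge points away from the robot, with its outer corners at side-view pixels (180.7,283.3) and (178.7,320.7). The coral cap's top is at side (255,254) and scene (326,199).

```bash
python3 - <<'E'
from h import *;import pickle
s,d,w=pickle.load(open("im0.pkl","rb"))
P=lambda n,a,b:print(n,[np.round(x,4) for x in tri((s,*a),(d,*b))])
P("cap",(326.3,198.8),(255,254));P("knobtop",(353.7,188.8),(246,264.3))
P("green",(364.5,216),(217.7,277));P("ledgeA",(342.1,277.5),(180.7,283.3));P("ledgeB",(381.2,274.5),(178.7,320.7))
# ramekin: hull of mask
for im in (s,d):
    c,l=comps(im,(-6,110,50),(11,255,255));print([x for x in c if 240<x[1][0]<300 and 190<x[1][1]<240])
P("ram",(255.5,207),(286.5,221.5))
# pan: light grey ellipse
for im,(u,v) in((s,(177,184)),(d,(278,145))):
    f=cv2.GaussianBlur(im["frame"],(3,3),0);m=np.zeros((386,514),np.uint8)
    cv2.floodFill(f,m,(u,v),0,(3,3,3),(3,3,3),4|cv2.FLOODFILL_FIXED_RANGE*0|(255<<8))
    k=max(cv2.findContours(m[1:-1,1:-1],0,1)[0],key=cv2.contourArea);print(cv2.contourArea(k),cv2.fitEllipse(cv2.convexHull(k)))
E
```

```text
cap [array([0.5324, 0.1825, 0.1187]), array([0.0022, 0.0022])]
knobtop [array([0.5352, 0.2551, 0.1684]), array([0.0022, 0.0022])]
green [array([0.5999, 0.2919, 0.1292]), array([0.0049, 0.0049])]
ledgeA [array([ 7.231e-01,  2.606e-01, -1.000e-04]), array([0.0005, 0.0005])]
ledgeB [array([ 0.683 ,  0.3677, -0.0044]), array([0.0029, 0.0029])]
[([245, 197, 20, 21, 345], [254.9, 207.0])]
[([276, 211, 22, 23, 419], [286.4, 221.7])]
ram [array([ 0.4944, -0.0349,  0.0214]), array([0.0023, 0.0023])]
1107.5 ((176.03709411621094, 184.47776794433594), (27.705799102783203, 54.380123138427734), 86.62489318847656)
976.0 ((278.0638732910156, 145.4041290283203), (28.516094207763672, 46.808738708496094), 92.85263061523438)
```

```bash
python3 - <<'E'
from h import *;import pickle
s,d,w=pickle.load(open("im0.pkl","rb"))
print(tri((s,176,184.5),(d,278.1,145.4)))
print(onz(s,176,184.5,.132),onz(d,278.1,145.4,.132))
print(totool([.494,-.035,.231]))
E
```

```text
(array([ 0.58638661, -0.25544373,  0.12706061]), [np.float64(0.0009956408158668982), np.float64(0.0009956408158666844)])
[ 0.59197946 -0.25362161  0.132     ] [ 0.58525697 -0.24840696  0.132     ]
[4.86513609e-01 5.82030907e-01 3.87241643e-04]
```

```bash
r='0.24 0.29 0 0 0 0 0.085'; python3 nudge.py '0.24 0.29 0 0 0 0 0.085;0.24 0.29 0 0 0 0 0.085;0.24 0.29 0 0 0 0 0.085;0.24 0.29 0 0 0 0 0.085;0.24 0.29 0 0 0 0 0.085;0.24 0.29 0 0 0 0 0.085;0.24 0.29 0 0 0 0 0.085;0.24 0.29 0 0 0 0 0.085' 40; python3 nudge.py '0.246 0.292 0 0 0 0 0.085;0.246 0.292 0 0 0 0 0.085;0.246 0.292 0 0 0 0 0.085;0.246 0.292 0 0 0 0 0.085;0.246 0.292 0 0 0 0 0.085;0.246 0.292 0 0 0 0 0.085;0.246 0.292 0 0 0 0 0.085;0.246 0.292 0 0 0 0 0.085;0.246 0.292 0 0 0 0 0.085'
cat > rim.py <<'E'
from h import *;import sys
im=arm.get_image("wrist")
c,l=comps(im,(-6,90,40),(12,255,255),200);print(c)
s=max(c,key=lambda x:x[0][4]);i=l[int(s[0][1]+s[0][3]//2),:]
m=(l==[k for k in range(1,l.max()+1) if (l==k).sum()==s[0][4]][0]).astype(np.uint8)
k=max(cv2.findContours(m,0,1)[0],key=cv2.contourArea)
print(arm.get_obs()["qpos"].round(3),cv2.fitEllipse(cv2.convexHull(k)))
cv2.imwrite("pics/"+sys.argv[1],im["frame"])
np.save("k.npy",k);import pickle;pickle.dump(im,open(sys.argv[1]+".pkl","wb"))
P=np.array([onz(im,*p,.042)[:2] for p in cv2.convexHull(k)[:,0]]).astype(np.float32);print(cv2.minEnclosingCircle(P))
E
python3 rim.py e.png
```

```text
clock: 0.95
position: [0.331, 0.3075, 0.2314]
tcp_rot: [-0.0, 0.992, -0.13, -0.0]
ft_force: [0.5, 0.1, 0.3]
width: 0.085
finger_force: 0.0
clock: 1.85
position: [0.4944, -0.0376, 0.2307]
tcp_rot: [0.0, 0.991, -0.131, -0.001]
ft_force: [0.0, -0.0, -0.8]
width: 0.0849
finger_force: 0.0
[([7, 104, 103, 153, 2055], [71.9, 170.4]), ([228, 131, 58, 59, 2632], [256.8, 160.6]), ([0, 165, 65, 63, 2247], [23.6, 199.3])]
[ 0.324  0.061 -0.374 -0.    -1.137  0.984] ((256.7437744140625, 160.6321563720703), (57.01283645629883, 58.771453857421875), 4.499133586883545)
((0.4968937039375305, -0.035969700664281845), 0.035034533590078354)
```

View pics/e.png

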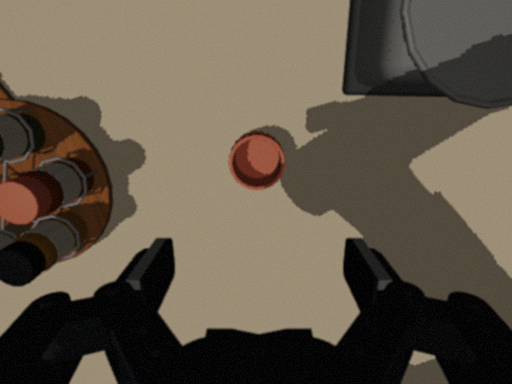

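The wrist view shows the ramekin at (257,160), a full circle under the gripper. The carousel is at the left and the scale at the top right, both clear of the fingers' descent.

```bash
python3 nudge.py '0 -0.002 0.05 0 0 0 0.085;0 -0.002 0.1 0 0 0 0.085;0 -0.002 0.15 0 0 0 0.085;0 -0.002 0.18 0 0 0 0.085;0 -0.002 0.2 0 0 0 0.085;0 -0.002 0.22 0 0 0 0.085;0 -0.002 0.22 0 0 0 0.085;0 -0.002 0.22 0 0 0 0.085' 30; python3 nudge.py '0 0 0 0 0 0 0.05;0 0 0 0 0 0 0.05;0 0 0 0 0 0 0.05;0 0 0 0 0 0 0.05;0 0 0 0 0 0 0.05;0 0 0 0 0 0 0.05;0 0 0 0 0 0 0.05;0 0 0 0 0 0 0.05' 30; python3 rim.py f.png
```

```text
clock: 2.7
position: [0.494, -0.0319, 0.0116]
tcp_rot: [0.0, 0.992, -0.128, -0.0]
ft_force: [-0.1, 0.1, 0.1]
width: 0.0851
finger_force: 0.0
clock: 3.5
position: [0.495, -0.0321, 0.0128]
tcp_rot: [-0.001, 0.992, -0.129, 0.001]
ft_force: [-2.2, 2.6, 7.3]
width: 0.0634
finger_force: 33.2
[([186, 178, 146, 152, 17157], [258.6, 255.7])]
[ 0.332  0.328 -0.641  0.    -0.599  0.98 ] ((258.65313720703125, 255.3043670654297), (146.7667694091797, 151.6913299560547), 178.21841430664062)
((0.5004636645317078, -0.033239830285310745), 0.03793253004550934)
```

```bash
python3 nudge.py '0 0 -0.02 0 0 0 0.05;0 0 -0.05 0 0 0 0.05;0 0 -0.1 0 0 0 0.05;0 0 -0.15 0 0 0 0.05;0 0 -0.18 0 0 0 0.05;0 0 -0.18 0 0 0 0.05'; python3 nudge.py '0.06 0.08 0 0 0 0 0.05;0.06 0.08 0 0 0 0 0.05;0.06 0.08 0 0 0 0 0.05;0.06 0.08 0 0 0 0 0.05'; cat > pan.py <<'E'
from h import *;import sys,pickle
im=arm.get_image("wrist");cv2.imwrite("pics/"+sys.argv[1]+".png",im["frame"]);pickle.dump(im,open(sys.argv[1]+".pkl","wb"))
print(arm.get_obs()["position"])
E
python3 pan.py g
```

```text
clock: 4.15
position: [0.4967, -0.0321, 0.197]
tcp_rot: [-0.002, 0.992, -0.129, 0.005]
ft_force: [0.1, -0.0, -1.7]
width: 0.0637
finger_force: 34.5
clock: 4.55
position: [0.531, -0.1264, 0.1903]
tcp_rot: [-0.0, 0.991, -0.131, -0.001]
ft_force: [-0.1, 0.4, -1.4]
width: 0.0637
finger_force: 34.6
[ 0.53087206 -0.12558092  0.19055177]
```

View pics/g.png

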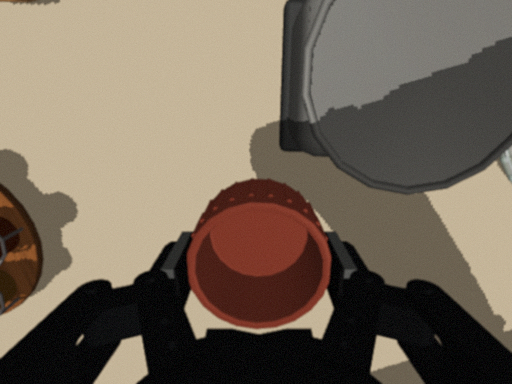

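The ramekin is held upright with its rim centred near (259,265). The pan's outer rim arcs through (303,60), (312,120), (335,163), (408,192) and (490,160).

```bash
python3 - <<'E'
from h import *;import pickle
from scipy.optimize import least_squares
im=pickle.load(open("g.pkl","rb"))
q=[(303,60),(312,120),(335,163),(370,184),(408,192),(450,184),(490,160)]
for z in(.13,.135):
    P=np.array([onz(im,*p,z)[:2] for p in q])
    r=least_squares(lambda c:np.hypot(*(P-c[:2]).T)-c[2],[.59,-.25,.08]);print(z,r.x,r.fun.round(4))
    r=least_squares(lambda c:np.hypot(*(P-c[:2]).T)-.0815,[.59,-.25]);print(z,r.x,r.fun.round(4))
e=[(187,265),(331,265),(259,203),(259,327)]
P=np.array([onz(im,*p,.22)[:2] for p in e]);print(P,P[:2].mean(0),P[2:].mean(0),np.linalg.norm(P[0]-P[1]),np.linalg.norm(P[2]-P[3]))
E
```

```text
0.13 [ 0.58819675 -0.25466304  0.08052767] [ 0.0009 -0.0016  0.0006 -0.0003  0.0006  0.0004 -0.0006]
0.13 [ 0.5891317  -0.25544482] [ 0.0003 -0.0017  0.0008 -0.0001  0.0008  0.0003 -0.0011]
0.135 [ 0.58859297 -0.25198062  0.0785472 ] [ 0.0009 -0.0016  0.0006 -0.0003  0.0006  0.0004 -0.0006]
0.135 [ 0.591431   -0.25435742] [-0.0008 -0.0018  0.0011  0.0004  0.001  -0.     -0.0022]
[[ 0.54267087 -0.0961122 ]
 [ 0.52611646 -0.15787676]
 [ 0.56280181 -0.13460394]
 [ 0.50141582 -0.11816709]] [ 0.53439367 -0.12699448] [ 0.53210882 -0.12638551] 0.06394457666535724 0.06354848692470454
```

```bash
python3 nudge.py '0.04 0.05 0 0 0 0 0.05;0.07 0.09 0 0 0 0 0.05;0.086 0.109 0 0 0 0 0.05;0.086 0.109 0.015 0 0 0 0.05;0.086 0.109 0.03 0 0 0 0.05;0.086 0.109 0.035 0 0 0 0.05;0.086 0.109 0.035 0 0 0 0.05'; python3 - <<'E'
from h import *;import pickle
a=[arm.get_image(n) for n in("scene","side")];pickle.dump(a,open("im1.pkl","wb"))
cv2.imwrite("pics/h.png",np.hstack([cv2.resize(a[0]["frame"][130:250,120:240],(400,400)),cv2.resize(a[1]["frame"][90:210,220:340],(400,400))]))
E
```

```text
clock: 5.3
position: [0.5864, -0.2515, 0.1556]
tcp_rot: [-0.0, 0.992, -0.128, -0.001]
ft_force: [0.2, -0.5, -2.1]
width: 0.0631
finger_force: 34.6
```

View pics/h.png

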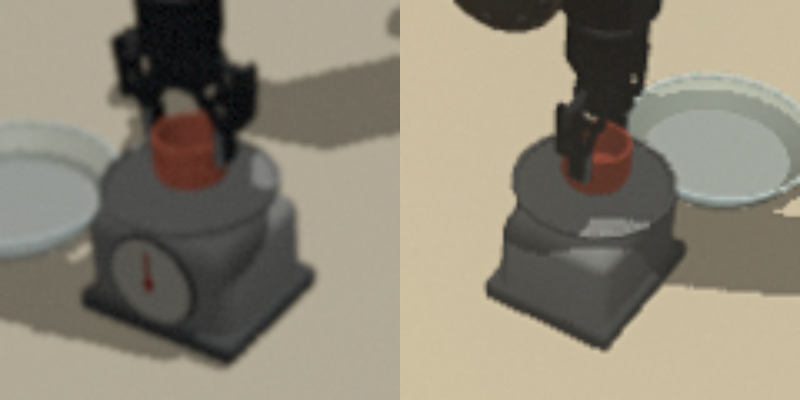

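Both views show the ramekin hovering over the middle of the pan. Next I'll lower it in small steps.

```bash
python3 nudge.py '0 0 0.004 0 0 0 0.05;0 0 0.008 0 0 0 0.05;0 0 0.01 0 0 0 0.05;0 0 0.01 0 0 0 0.05;0 0 0.01 0 0 0 0.05';python3 nudge.py '0 0 0.002 0 0 0 0.05;0 0 0.002 0 0 0 0.05;0 0 0.002 0 0 0 0.05'
```

```text
clock: 5.9
position: [0.5869, -0.2527, 0.1463]
tcp_rot: [0.0, 0.992, -0.129, -0.0]
ft_force: [-0.1, -0.4, -1.6]
width: 0.0638
finger_force: 34.6
clock: 6.2
position: [0.587, -0.2527, 0.1444]
tcp_rot: [0.0, 0.992, -0.129, 0.0]
ft_force: [-0.2, -0.2, -1.2]
width: 0.0634
finger_force: 34.7
```

```bash
python3 nudge.py '0 0 0.001 0 0 0 0.05;0 0 0.001 0 0 0 0.05;0 0 0.001 0 0 0 0.05';python3 nudge.py '0 0 0.001 0 0 0 0.05;0 0 0.001 0 0 0 0.05;0 0 0.001 0 0 0 0.05'
```

```text
clock: 6.5
position: [0.587, -0.2527, 0.1434]
tcp_rot: [0.0, 0.992, -0.129, 0.0]
ft_force: [-0.2, 0.1, -0.8]
width: 0.0635
finger_force: 34.7
clock: 6.8
position: [0.587, -0.2527, 0.1424]
tcp_rot: [0.0, 0.992, -0.129, 0.0]
ft_force: [0.4, 0.4, 0.7]
width: 0.0638
finger_force: 34.9
```

```bash
python3 nudge.py '0 0 0 0 0 0 0.07;0 0 0 0 0 0 0.07;0 0 0 0 0 0 0.085;0 0 0 0 0 0 0.085;0 0 0 0 0 0 0.085;0 0 0 0 0 0 0.085;0 0 0 0 0 0 0.085'; python3 nudge.py '0 0 -0.02 0 0 0 0.085;0 0 -0.05 0 0 0 0.085;0 0 -0.09 0 0 0 0.085;0 0 -0.13 0 0 0 0.085;0 0 -0.13 0 0 0 0.085;0 0 -0.13 0 0 0 0.085'
python3 - <<'E'
from h import *;import pickle
a=[arm.get_image(n) for n in("scene","side","wrist")];pickle.dump(a,open("im2.pkl","wb"))
for i in a:print([x for x in comps(i,(-6,100,30),(12,255,255),60)[0] if x[0][4]<12000])
cv2.imwrite("pics/i.png",np.hstack([cv2.resize(a[1]["frame"][90:210,220:340],(384,384)),cv2.resize(a[2]["frame"],(416,384))]))
E
```

```text
clock: 7.5
position: [0.5869, -0.2526, 0.1423]
tcp_rot: [-0.0, 0.992, -0.129, 0.0]
ft_force: [0.1, -0.2, -1.5]
width: 0.0847
finger_force: 0.0
clock: 8.1
position: [0.5873, -0.2526, 0.2735]
tcp_rot: [-0.0, 0.992, -0.129, 0.001]
ft_force: [-0.5, 0.1, -2.0]
width: 0.085
finger_force: 0.0
[([349, 37, 8, 17, 83], [352.4, 44.8]), ([346, 54, 9, 38, 137], [349.7, 71.0]), ([165, 168, 23, 23, 442], [176.4, 178.3]), ([319, 195, 16, 17, 207], [326.1, 202.2])]
[([269, 129, 21, 22, 386], [278.5, 139.4]), ([246, 248, 17, 20, 245], [254.7, 256.6])]
[([222, 141, 75, 79, 4648], [258.9, 180.3]), ([0, 240, 15, 19, 86], [5.2, 249.1]), ([0, 253, 24, 63, 462], [10.6, 280.0])]
```

View pics/i.png

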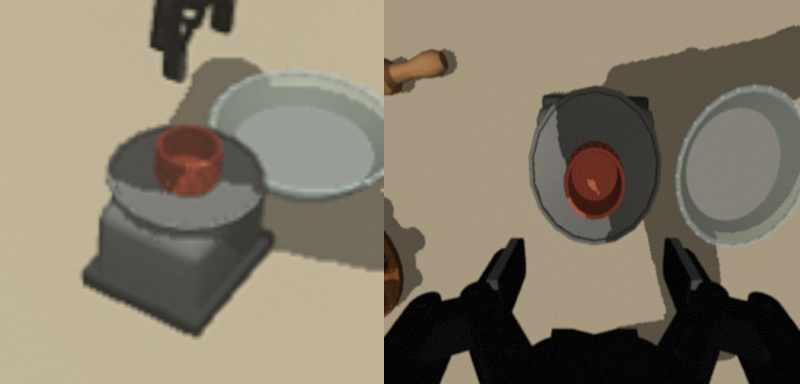

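The side and wrist views show the ramekin released and upright near the middle of the pan, its mask centred at wrist pixel (259,180). The pan spans about x 181–338 and y 87–242 there.

```bash
python3 - <<'E'
from h import *;import pickle
s,d,w=pickle.load(open("im2.pkl","rb"))
print("far rim",onz(w,259,220,.172)," L,R",onz(w,222,182,.172),onz(w,297,182,.172))
print("pan T,B,L,R",[onz(w,*p,.134)[:2].round(4) for p in((260,87),(260,242),(181,165),(338,165))])
print("ram tri",tri((s,176.4,178.3),(d,278.5,139.4),(w,258.9,180.3)))
p,_=tri((s,326,198.8),(d,255,254));print("carousel in tool",totool([.535,.255,.28]))
E
```

```text
far rim [ 0.55518413 -0.24393785  0.172     ]  L,R [ 0.5978649  -0.22217693  0.172     ] [ 0.58128581 -0.28478411  0.172     ]
pan T,B,L,R [array([ 0.6656, -0.2741]), array([ 0.5138, -0.2341]), array([ 0.6152, -0.1806]), array([ 0.5757, -0.3296])]
ram tri (array([ 0.58655927, -0.25262818,  0.15224785]), [np.float64(0.0014323389465622331), np.float64(0.0011500438597867293), np.float64(0.0011652448481880618)])
carousel in tool [-0.17950863 -0.47737664 -0.00865172]
```

```bash
python3 nudge.py '-0.18 -0.477 -0.02 0 0 0 0.085;-0.18 -0.477 -0.02 0 0 0 0.085;-0.18 -0.477 -0.02 0 0 0 0.085;-0.18 -0.477 -0.02 0 0 0 0.085;-0.18 -0.477 -0.02 0 0 0 0.085;-0.18 -0.477 -0.02 0 0 0 0.085;-0.18 -0.477 -0.02 0 0 0 0.085;-0.18 -0.477 -0.02 0 0 0 0.085;-0.18 -0.477 -0.02 0 0 0 0.085;-0.18 -0.477 -0.02 0 0 0 0.085;-0.18 -0.477 -0.02 0 0 0 0.085;-0.18 -0.477 -0.02 0 0 0 0.085'; python3 pan.py j; python3 -c "
from h import *;print(arm.get_obs()['qpos'].round(3))"
```

```text
clock: 9.45
position: [0.5342, 0.2563, 0.2906]
tcp_rot: [0.001, 0.992, -0.128, -0.001]
ft_force: [0.1, -0.5, -0.6]
width: 0.0852
finger_force: 0.0
[0.53443484 0.25498805 0.29094705]
[ 0.775  0.192 -0.081 -0.    -1.3    0.539]
```

View pics/j.png

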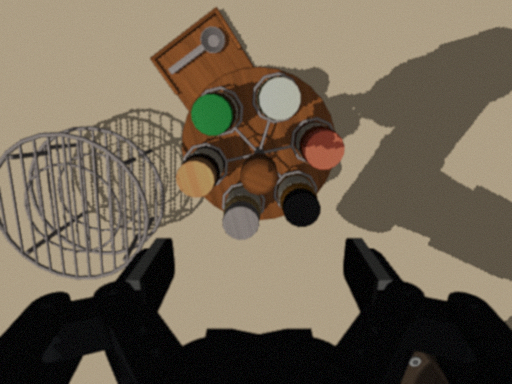

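The wrist view shows the cap tops at green (213,114), white (279,98), coral (322,149), black (300,207), steel (241,222) and wood (196,178). The knob is at (260,172), and the ledge's outer corners are at (151,58) and (218,9).

```bash
python3 - <<'E'
from h import *;import pickle
im=pickle.load(open("j.pkl","rb"));s,d,_=pickle.load(open("im0.pkl","rb"))
f=cv2.cvtColor(im["frame"],cv2.COLOR_BGR2HSV)
C=dict(green=(213,114),white=(279,98),coral=(322,149),black=(300,207),steel=(241,222),wood=(196,178))
P=np.array([onz(im,*p,.125)[:2] for p in C.values()]);c=P.mean(0);v=P-c
th=np.degrees(np.arctan2(v[:,1],v[:,0]));print("axis",c,np.hypot(*v.T).round(4),dict(zip(C,th.round(1))))
fit=np.degrees(np.angle(np.mean(np.exp(6j*np.radians(th)))))/6;print("phase",fit)
print("knob",onz(im,260,172,.177),tri((s,353.7,188.8),(d,246,264.3),(im,260,172)))
print("coral tri",tri((s,326.3,198.8),(d,255,254),(im,322,149)))
A,B=[onz(im,*p,.016)[:2] for p in((151,58),(218,9))];t=B-A
print("ledge",A,B,np.linalg.norm(t),"dir by normal",np.degrees(np.arctan2(t[0],-t[1])),"by mid",np.degrees(np.arctan2(*((A+B)/2-c)[::-1])),np.linalg.norm((A+B)/2-c))
E
```

```text
axis [0.53858838 0.25546384] [0.0699 0.0709 0.0694 0.0689 0.0717 0.0704] {'green': np.float64(27.2), 'white': np.float64(-31.7), 'coral': np.float64(-91.6), 'black': np.float64(-151.7), 'steel': np.float64(149.1), 'wood': np.float64(88.7)}
phase 28.337069576993258
knob [0.54223468 0.25317333 0.177     ] (array([0.53716271, 0.25446348, 0.16805884]), [np.float64(0.002381655017891177), np.float64(0.0031557754693470738), np.float64(0.002795235673193438)])
coral tri (array([0.53360121, 0.18346773, 0.11895212]), [np.float64(0.0012021633705267415), np.float64(0.003387008623508101), np.float64(0.002259781190059004)])
ledge [0.68819387 0.36284619] [0.72055357 0.26053062] 0.10731088227271508 dir by normal 17.550785519036292 by mid 18.733890676113162 0.17505993745046108
```

```bash
python3 nudge.py '0.003 0 0.05 0 0 0 0.085;0.003 0 0.1 0 0 0 0.085;0.003 0 0.13 0 0 0 0.085;0.003 0 0.152 0 0 0 0.085;0.003 0 0.152 0 0 0 0.085;0.003 0 0.152 0 0 0 0.085' 30; python3 nudge.py '0 0 0 0 0 0 0.02;0 0 0 0 0 0 0.02;0 0 0 0 0 0 0.02;0 0 0 0 0 0 0.02;0 0 0 0 0 0 0.02;0 0 0 0 0 0 0.02;0 0 0 0 0 0 0.02;0 0 0 0 0 0 0.02;0 0 0 0 0 0 0.02;0 0 0 0 0 0 0.02' 30
```

```text
clock: 10.1
position: [0.5383, 0.2527, 0.1407]
tcp_rot: [0.0, 0.992, -0.13, -0.0]
ft_force: [-0.0, 0.8, 1.0]
width: 0.0851
finger_force: 0.0
clock: 11.1
position: [0.5384, 0.2548, 0.1415]
tcp_rot: [-0.001, 0.992, -0.129, 0.001]
ft_force: [-1.9, 2.0, 5.4]
width: 0.0345
finger_force: 32.0
```

```bash
python3 nudge.py '0 0 0 0 0 -0.05 0.02;0 0 0 0 0 -0.15 0.02;0 0 0 0 0 -0.25 0.02;0 0 0 0 0 -0.35 0.02;0 0 0 0 0 -0.45 0.02;0 0 0 0 0 -0.55 0.02;0 0 0 0 0 -0.65 0.02;0 0 0 0 0 -0.75 0.02;0 0 0 0 0 -0.85 0.02;0 0 0 0 0 -0.95 0.02;0 0 0 0 0 -1 0.02;0 0 0 0 0 -1 0.02'; python3 nudge.py '0 0 0 0 0 -0.05 0.02;0 0 0 0 0 -0.15 0.02;0 0 0 0 0 -0.25 0.02;0 0 0 0 0 -0.35 0.02;0 0 0 0 0 -0.45 0.02;0 0 0 0 0 -0.55 0.02;0 0 0 0 0 -0.65 0.02;0 0 0 0 0 -0.75 0.02;0 0 0 0 0 -0.85 0.02;0 0 0 0 0 -0.927 0.02;0 0 0 0 0 -0.927 0.02;0 0 0 0 0 -0.927 0.02' 
python3 - <<'E'
from h import *;import pickle
a=[arm.get_image(n) for n in("scene","side","wrist")];pickle.dump(a,open("im3.pkl","wb"))
c=lambda x,w,h:cv2.resize(x,(w,h),interpolation=cv2.INTER_CUBIC)
cv2.imwrite("pics/k.png",np.vstack([np.hstack([c(a[0]["frame"][165:285,290:400],280,300),c(a[1]["frame"][230:350,160:300],350,300)]),cv2.resize(a[2]["frame"],(630,300))]))
o=arm.get_obs();print(o["qpos"].round(3),o["torque"])
for i in a: print([x for x in comps(i,(-6,110,50),(11,255,255))[0]])
E
```

```text
clock: 12.3
position: [0.5382, 0.2558, 0.1415]
tcp_rot: [-0.001, 0.932, 0.363, 0.001]
ft_force: [-4.4, 6.5, 6.2]
width: 0.0342
finger_force: 32.1
clock: 13.5
position: [0.5372, 0.2562, 0.1415]
tcp_rot: [-0.001, 0.671, 0.741, 0.001]
ft_force: [-9.5, 9.7, 9.8]
width: 0.0346
finger_force: 32.3
[ 0.772  0.3   -0.291 -0.003 -0.977  2.47 ] [3.40566279 3.73950004 0.05100872]
[([166, 168, 22, 22, 413], [176.5, 178.6]), ([349, 212, 18, 20, 269], [357.1, 221.6]), ([345, 239, 11, 9, 31], [351.2, 244.5])]
[([271, 129, 18, 22, 311], [280.1, 139.2]), ([209, 269, 18, 21, 309], [217.1, 278.9])]
[([328, 155, 88, 81, 5182], [371.1, 195.3])]
```

View pics/k.png

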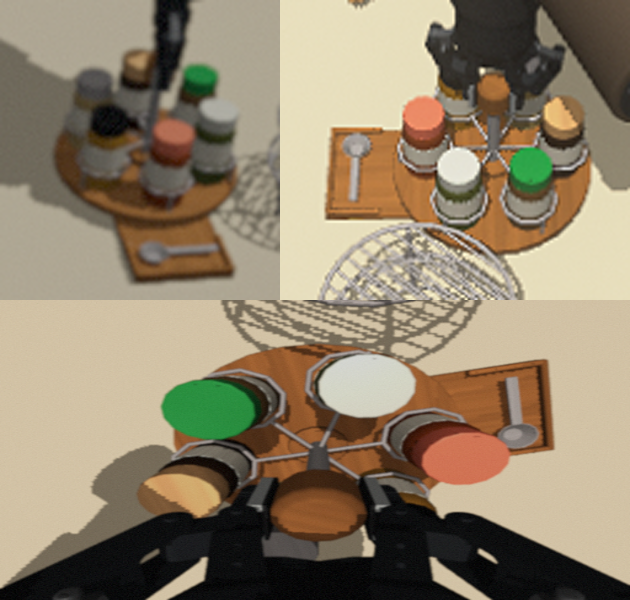

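Coral cap is now over the ledge side: scene (358,218), side (217,275), wrist (378,201). All jars stand in their hoops and the knob is gripped.

```bash
python3 - <<'E'
from h import *;import pickle
s,d,w=pickle.load(open("im3.pkl","rb"))
ax=np.array([.5383,.2550])
an=lambda p:(np.degrees(np.arctan2(*(p[:2]-ax)[::-1])).round(1),np.linalg.norm(p[:2]-ax).round(4))
for l in([(s,358.4,218.2),(d,217.2,275.2)],[(s,358.4,218.2),(d,217.2,275.2),(w,377.9,201)]):
    x,e=tri(*l);print(x,e,an(x))
for i,u,v in((s,358.4,218.2),(d,217.2,275.2),(w,377.9,201)):x=onz(i,u,v,.125);print(x,an(x))
P=[onz(w,u,v,.125)[:2] for u,v in((377.9,201),(298.3,110),(170.7,139.5))]
A=np.array([2*(P[1]-P[0]),2*(P[2]-P[0])]);c=np.linalg.solve(A,[P[1]@P[1]-P[0]@P[0],P[2]@P[2]-P[0]@P[0]])
print("circ",c,[(np.degrees(np.arctan2(*(p-c)[::-1])).round(1),np.linalg.norm(p-c).round(4)) for p in P])
A,B=[onz(w,*p,.016)[:2] for p in((443,77),(448.6,188))];t=A-B
print(A,B,np.linalg.norm(t),np.degrees(np.arctan2(-t[0],t[1])),np.degrees(np.arctan2(t[0],-t[1])),an((A+B)/2))
# ledge corners in scene/side, both on z=.016
for i,p,q in((s,(342.1,277.5),(381.2,274.5)),(d,(180.7,283.3),(178.7,320.7))):
    A,B=[onz(i,*k,.016)[:2] for k in(p,q)];t=B-A;print("L",A,B,np.linalg.norm(t),np.degrees(np.arctan2(t[0],-t[1])),an((A+B)/2))
E
```

```text
[0.60449424 0.27872588 0.12026406] [np.float64(0.002198367394138723), np.float64(0.00219836739413877)] (np.float64(19.7), np.float64(0.0703))
[0.60531063 0.27900291 0.12097892] [np.float64(0.0019890487350309894), np.float64(0.0025997551765941287), np.float64(0.0010037085859659974)] (np.float64(19.7), np.float64(0.0712))
[0.61284858 0.28013103 0.125     ] (np.float64(18.6), np.float64(0.0787))
[0.60272665 0.27924788 0.125     ] (np.float64(20.6), np.float64(0.0688))
[0.6044714  0.28050314 0.125     ] (np.float64(21.1), np.float64(0.0709))
circ [0.53717565 0.25685875] [(np.float64(19.4), np.float64(0.0713)), (np.float64(78.6), np.float64(0.0713)), (np.float64(138.1), np.float64(0.0713))]
[0.68775665 0.36382182] [0.72157588 0.26540876] 0.1040618610954773 18.965068003892043 -161.03493199610796 (np.float64(19.7), np.float64(0.1767))
L [0.73939294 0.25940308] [0.70291386 0.36215562] 0.10903580752009014 -160.45418438143514 (np.float64(17.0), np.float64(0.1912))
L [0.71786846 0.27024244] [0.67782357 0.38032587] 0.11714074813080552 -160.01020664373064 (np.float64(23.8), np.float64(0.1743))
```

Measured: jar at 19.5° and ledge at 19.3°, well inside the 8° tolerance. I'll hold briefly and hand in.

```bash
python3 nudge.py '0 0 0 0 0 0 0.02;0 0 0 0 0 0 0.02;0 0 0 0 0 0 0.02;0 0 0 0 0 0 0.02;0 0 0 0 0 0 0.02;0 0 0 0 0 0 0.02' && python3 -c "
from bench import arm;print(arm.close_job())"
```

```text
clock: 14.25
position: [0.5372, 0.2562, 0.1415]
tcp_rot: [-0.001, 0.671, 0.741, 0.001]
ft_force: [-9.1, 9.2, 9.5]
width: 0.0348
finger_force: 32.3
the job is handed in; nothing more can be done
None
```

I handed the job in at about 14 s (no verdict came back): the ramekin stands released on the scale's pan within about 3 mm of its centre, and the coral-capped jar is within about 1° of the spoon ledge's middle line, with the knob held still at 32 N.

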